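Stand two markers cap-down in the pen pot

TASK

Tidy up the two marker pens that lie on the bench: stand both of them upright in the steel pen pot with the cap end (the end with the clip) down, so that the ink stays at the tip. Leave the pot standing about where it is, and do not push the petri dish, the small bottle or the timer about.

Things in the scene. Friction and masses are not known exactly. Their poses are not given: they have to be found in the camera images.
- marker_1: Black marker pen with a white band, about 20 g, 135 mm long, round, about 12 mm thick. It lies flat, cap end roughly towards the robot (up to 35 degrees aside). Origin: middle of its length, on its underside as it lies; +x runs to the cap end, z up. The cap, 40 mm long with a clip and a round end, is at the end farther from the white band; the tail is the short flat end next to the band.
- marker_2: Blue marker pen with a white band, about 20 g, 135 mm long, round, about 12 mm thick. It lies flat, cap end roughly towards the robot (up to 35 degrees aside). Origin: middle of its length, on its underside as it lies; +x runs to the cap end, z up. The cap, 40 mm long with a clip and a round end, is at the end farther from the white band; the tail is the short flat end next to the band.
- pen_pot: Plain round grey steel pen pot, loose, 0.5 kg, open at the top, empty at the start. Outer diameter 70 mm (73 mm at the foot), height 100 mm, wall 3 mm (rim bead 4 mm), inner diameter 64 mm, inner floor 10 mm above the bench, so 90 mm deep. A pen standing in it may lean against the wall, up to about 30 degrees. Origin: centre of its underside, z up.
- petri_dish: Flat round petri dish, loose bystander, 90 mm across, 16 mm high. Origin: centre of its underside.
- small_bottle: Small white bottle with a screw cap, loose bystander, 36 mm thick, 70 mm high. Origin: centre of its underside.
- bench_timer: White square bench timer, loose bystander, 66 x 66 x 18 mm. Origin: centre of its underside.
- pot_floor (a point): Centre of the inner floor of the pen pot, 10 mm above the pot's underside.
- pot_rim (a point): Centre of the mouth of the pen pot, level with the rim, 100 mm above its underside.
- marker_1_cap (a point): Point on the black marker's own centre line 1 mm inside its cap end (67 mm from the middle, 6 mm above the underside as it lies).
- marker_1_tail (a point): Point on the black marker's own centre line 1 mm inside its tail end (67 mm from the middle, 6 mm above the underside as it lies).
- marker_2_cap (a point): Point on the blue marker's own centre line 1 mm inside its cap end (67 mm from the middle, 6 mm above the underside as it lies).
- marker_2_tail (a point): Point on the blue marker's own centre line 1 mm inside its tail end (67 mm from the middle, 6 mm above the underside as it lies).
Not all that is in view belongs to the job. What is shaped like the marker_2 but turquoise is not meant.

How it is judged:
At the end, for the whole second after the job is handed in: Both markers stand in the pen pot cap end down: the cap end is inside the pot (within 33 mm of its axis and less than 40 mm above its underside), the pen leans less than about 42 degrees from upright and is at rest. The pot stands upright on the bench within 50 mm of where it was (horizontal distance between each of marker_1_cap, marker_2_cap and pot_floor below 0.033 m and z of each of marker_1_cap, marker_2_cap in the frame of pen_pot below 0.04 m and angle between each of marker_1, marker_2's own x axis and vertical above 2.4 rad and linear speed of each of marker_1, marker_2 below 0.03 m/s and angle between pen_pot's own z axis and vertical below 0.1 rad and distance of pen_pot from where it was at the start of the episode below 0.05 m and height (world z) of pen_pot below 0.01 m); the robot touches nothing.
It fails at once if the petri dish is pushed more than 30 mm (distance of petri_dish from where it was at the start of the episode above 0.03 m).
It fails at once if the small bottle is pushed more than 30 mm (distance of small_bottle from where it was at the start of the episode above 0.03 m).
It fails at once if the timer is pushed more than 30 mm (distance of bench_timer from where it was at the start of the episode above 0.03 m).
It also fails if it takes over 53 s, if anything falls off the work surface, if the arm or the gripper's body presses on something with over 40 N, if the wrist force passes 120 N, or if a joint passes its speed limit or range.

ROBOT

A 7-joint arm with a two-finger parallel gripper is mounted at the origin on a cart in front of the work surface, level with it; the furniture and walls round the work are solid. World frame = base frame: x ahead of the robot, y to its left, z up, the work surface at z = 0. Lengths are in m, angles in rad, forces in N, time in s.
With the tool pointing down it reaches from about 0.4 to 0.85 m from the base axis. Payload 10.4 kg.
Tool frame: the origin (TCP) lies at the very end of the fingers, on their centre line; the grasp point (between the pads) lies 19 mm behind it; z points along the fingers, y is the line along which they close (so a half turn about z gives the same grasp; the last joint's range is limited). The gripper opens to 87 mm and grips with 3 to 60 N. Pads are 19 mm wide; open, the fingers measure 117 mm over their backs; the gripper's body (75 mm by 190 mm) begins 51 mm behind the grasp point.
Start: joints at [1.293, 0.332, -0.065, 1.46, 0.022, 1.35, -0.088], TCP at [0.158, -0.605, 0.223] pointing down, gripper open.
Joint ranges: [-2.6, 2.6], [-0.5, 2.12], [-1.47, 1.34], [0.16, 2.42], [-1.27, 4.41], [0.06, 2.06], [-2.6, 2.6]. Speed limits (rad/s): [2.22, 2.22, 2.79, 2.79, 3.14, 3.14, 3.14].

INTERFACE

Orientations are given as a unit quaternion [x, y, z, w].
In Python, from workcell import env, vision, ticket gives the robot as it stands.
- The arm moves only by the tool step_arm, never from a script. Its argument "increments" is a list of rows, each a list of 4 numbers: the shift along the tool's x, y, z in mm, then the turn about the tool's z in rad. A call has 1 to 8 rows; each row shifts and turns the commanded pose from where the row before left it, along the tool's axes as they then stand; what a row does not reach is not made up. A row lasts 1/8 s, in which the tool goes at most 62.5 mm and 10.7 degrees, less where a joint would pass 70% of its speed; a pose out of reach is approached as far as the arm can. A call is refused whole if a number of a shift passes 62.5 or a number of a turn 0.188, either way. A call with a gripper value outside its range is refused whole. "grip" is the opening in per cent of the stroke, from 0 (shut) to 100 (fully open), set as the call begins (left out, the last holds). The fingers move at their own pace and stop on an object; "squeeze" is the grip in N (left out, the last holds). Time passes only in rows, so rows that do not move let the fingers close. It gives the time, the measured TCP pose, the force, the opening and the grip force at its end, in the units of the state.
- env.observe(): the state, without advancing time (a new reading comes with each control period).
- vision.grab_frame(name): name is "scene" or "top" or "wrist"; returns a dict with "frame" (420x560x3 uint8, red, green, blue), "vertical_fov" (degrees; the focal length in pixels is half the picture's height over the tangent of half this angle, whatever the lens; pixels are square), "cx", "cy" (the principal point, pixels), "R" (3x3) and "t" (3): a world point X has camera coordinates R X + t. Camera axes: x right, y down, z forward; pixel columns grow to the right and rows downward; lengths in m; the calibration is good to about 2 mm. A picture is of the moment at which its call begins. There is no depth.
- ticket.hand_in(): hands the job in; it is judged then, once.
The state is a dict: "time": time; "qpos": joint angles; "qvel": joint speeds; "tau": joint torques, N m; "tool_pos": TCP position; "eef_rot": TCP orientation; "ft_force": force on the tool from outside, world axes, zero at the start; "moment": the same for the moment, N m; "opening": opening from 0.0 (shut) to 1.0 (fully open); "gripper_force": force on a finger pad.
Only numpy, scipy, OpenCV 4.12 (cv2) and the standard library are available. Lean on these libraries where they do the work, as an engineer would, in place of code of your own. Each camera call takes 0.05 s, during which the arm holds its last target. There are 200 camera calls.

## Working session

There is one attempt and no reset: what is moved stays moved. The work goes in short steps, Python scripts to look and compute and a tool call to move; the robot and the scene stay as the last step left them, time stands still between calls to the robot, and variables do not carry over. Pictures are saved under pics/ and viewed, at most 10 in all, crops included, and the job is handed in when it is done.

Besides the shell and the picture viewer there is one more tool, called after "Emit:" by a JSON object that holds its "fn" and its "kwargs". step_arm: Moves the arm, as the interface text tells. Its arguments: {"type":"object","properties":{"increments":{"type":"array","items":{"type":"array","items":{"type":"number"}}},"grip":{"type":"number"},"squeeze":{"type":"number"}},"required":["increments"]}

```bash
mkdir -p pics; cat > h.py <<'E'
from workcell import env, vision, ticket
import numpy as np, cv2
def grab(n,save=None):
    d=vision.grab_frame(n)
    if save: cv2.imwrite('pics/'+save,d['frame'][:,:,::-1])
    return d
def ray(d,u,v,z):
    f=d['frame'].shape[0]/2/np.tan(np.radians(d['vertical_fov'])/2)
    R=np.array(d['R']);t=np.array(d['t'])
    c=-R.T@t; r=R.T@np.array([(u-d['cx'])/f,(v-d['cy'])/f,1])
    return c+r*(z-c[2])/r[2]
def proj(d,X):
    f=d['frame'].shape[0]/2/np.tan(np.radians(d['vertical_fov'])/2)
    p=np.array(d['R'])@X+np.array(d['t']); return p[:2]/p[2]*f+[d['cx'],d['cy']]
E
python3 - <<'E'
from h import *
a=grab('top');b=grab('scene')
cv2.imwrite('pics/top.png',a['frame'][:,:,::-1]);cv2.imwrite('pics/scene.png',b['frame'][:,:,::-1])
for d in(a,b): print(d['vertical_fov'],d['cx'],d['cy'],-np.array(d['R']).T@d['t'])
print(env.observe())
E
```

```text
46.43696074831175 270.1571559800537 208.3961512766561 [0.32438725 0.02194609 1.29624935]
46.95183139203055 284.493143742007 201.8310582771253 [-0.22671911  0.50883355  1.0226594 ]
{'time': 0.1, 'qpos': array([ 1.29339728,  0.33282376, -0.06470208,  1.46083472,  0.02159361,
        1.34989291, -0.08848919]), 'qvel': array([-0.0005656 , -0.00224564, -0.00035453, -0.0013743 ,  0.00131291,
       -0.00137548, -0.00191323]), 'tau': array([ 1.35546517e-03, -6.24546218e+01,  2.46575545e-02, -3.90718174e+01,
       -6.13811798e-02,  3.64833721e-02,  1.04722317e-04]), 'tool_pos': array([ 0.1574479 , -0.60449637,  0.22183487]), 'eef_rot': array([ 9.91893540e-01,  1.27070082e-01, -1.04404166e-04, -6.23130283e-04]), 'ft_force': array([-0.43108382, -0.64059525, -0.39428806]), 'moment': array([-0.02395048,  0.01646067, -0.00743401]), 'gripper_force': 0.0, 'opening': 1.0038991404301052}
```

View pics/top.png

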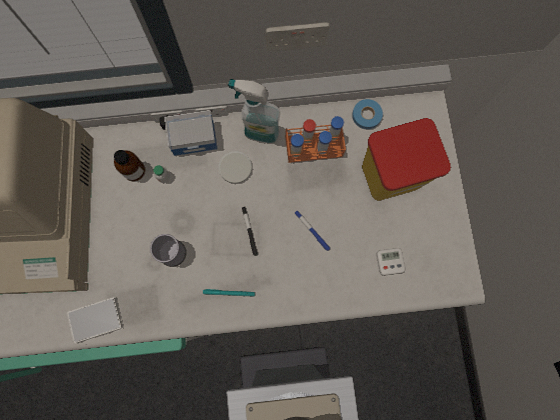

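View pics/scene.png

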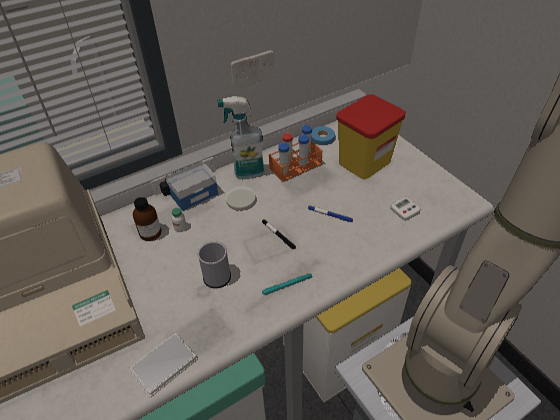

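Top view: the pot is at (170,252), the black pen runs from (244,208, band) to (255,254), and the blue pen from (297,212, band) to (327,248). The dish is at (236,167), the bottle at (160,174) and the timer at (391,262).

Pen-like candidates are black (250,231) = marker_1, blue (312,230) = marker_2 and turquoise (229,293) = decoy. The blue tube caps at (297,140), (325,138) and (337,122) are not pens. I'll measure the two pens and check them in a crop.

```bash
python3 - <<'E'
from h import *
a=grab('top');F=a['frame'];I=F.astype(int)
cv2.imwrite('pics/crop.png',cv2.resize(F[195:305,140:350,::-1],None,fx=3.8,fy=3.8,interpolation=cv2.INTER_CUBIC)[:, :798])
roi=np.zeros(F.shape[:2],bool);roi[200:265,235:340]=1
dark=(I.max(2)<70)&roi;blue=(I[...,2]>I[...,0]+35)&(I[...,2]>I[...,1]+20)&roi
for n,m in(('black',dark),('blue',blue)):
    k,l,s,c=cv2.connectedComponentsWithStats(m.astype(np.uint8))
    for i in range(1,k):
        if s[i,4]>8:
            v,u=np.where(l==i);P=np.array([ray(a,x,y,.006)[:2] for x,y in zip(u,v)])
            r=cv2.minAreaRect((P*1000).astype(np.float32));mu=P.mean(0)
            w=np.linalg.svd(P-mu)[2][0];w*=-np.sign(w[0]);q=(P-mu)@w
            print(n,s[i],mu,'dir',w,'caphalf',mu+w*q.max(),'tail',mu+w*q.min(),q.max()-q.min())
# pot mouth: candidate circle
g=cv2.GaussianBlur(cv2.cvtColor(F,cv2.COLOR_RGB2GRAY),(3,3),0)
print(cv2.HoughCircles(g[225:280,140:200],cv2.HOUGH_GRADIENT,1,10,param1=120,param2=12,minRadius=11,maxRadius=20))
for n,u,v,z in(('dish',236,167,.016),('bottle',159,171,.07),('timer',391,262,.018),('potrim',166,247,.1)): print(n,ray(a,u,v,z))
E
```

```text
black [242 207   5   7  24] [0.60825389 0.06932174] dir [-0.98290532 -0.18411172] caphalf [0.5999975  0.06777521] tail [0.61716148 0.07099026] 0.017462488612665132
black [247 228  11  28 114] [0.51887376 0.05580562] dir [-0.99022026 -0.13951282] caphalf [0.4830792 0.0507625] tail [0.55726246 0.06121423] 0.0749159180647057
blue [295 211   6   6  23] [ 0.58206398 -0.07351436] dir [-0.79532636 -0.60618147] caphalf [ 0.57479711 -0.07905302] tail [ 0.58852614 -0.06858904] 0.0172621296767779
blue [310 228  20  22 100] [ 0.50695481 -0.12309317] dir [-0.83783836 -0.54591839] caphalf [ 0.47816883 -0.14184953] tail [ 0.53954057 -0.10186095] 0.0732501044382039
[[[23.5 22.5 12.5]
  [41.5 28.5 13. ]
  [31.5 28.5 13.2]]]
dish [0.72746538 0.0785059  0.016     ]
bottle [0.72190622 0.2769985  0.07      ]
timer [ 0.4249742  -0.29892671  0.018     ]
potrim [0.51567962 0.26549633 0.1       ]
```

View pics/crop.png

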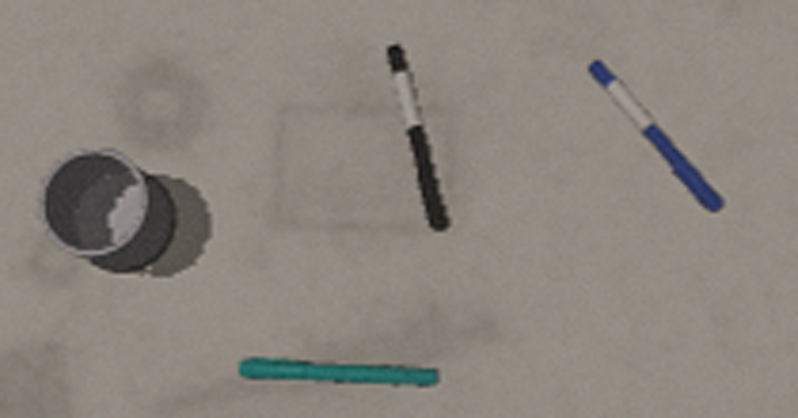

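The crop confirms it: black and blue pens have the band at the far end and the cap towards the robot; turquoise is not meant. The pot rim centre is at about (165.3,248.2). The tool can't tilt, so I'll grip each pen near its tail and let it swing cap-down in the pads. Blue goes first.

Emit:
{"fn": "step_arm", "kwargs": {"increments": [[48,-36,0,0],[48,-36,0,0],[48,-36,0,0],[48,-36,0,0],[48,-36,0,0],[48,-36,0,0],[48,-36,0,0],[48,-36,0,0]], "grip": 45, "squeeze": 3}}

```text
time: 1.15
tool_pos: [0.4574, -0.2277, 0.2226]
eef_rot: [0.992, 0.127, 0.0, 0.0]
ft_force: [1.0, -0.5, -0.2]
opening: 0.455
gripper_force: 0.0
```

```bash
cat >> h.py <<'E'
def go(x,y,z,yaw=None):
    s=env.observe();p=s['tool_pos'];q=s['eef_rot']
    from scipy.spatial.transform import Rotation as Ro
    R=Ro.from_quat(q).as_matrix();psi=np.arctan2(R[1,0],R[0,0])
    print('t',round(s['time'],2),'pos',p.round(4),'yaw',round(psi,3),'tool-delta mm',(R.T@(np.array([x,y,z])-p)*1000).round(1),'turn',None if yaw is None else round(psi-yaw,3),'q',s['qpos'].round(2),'open',round(s['opening'],3),'gf',round(s['gripper_force'],1))
E
python3 -c "
from h import *
go(.577,-.076,.08,.586)"
```

```text
t 1.15 pos [ 0.4574 -0.2277  0.2226] yaw 0.254 tool-delta mm [ 154.  -116.7  142.5] turn -0.332 q [ 0.78  0.11 -0.44  1.74  0.05  1.3  -0.98] open 0.455 gf 0.0
```

Emit:
{"fn": "step_arm", "kwargs": {"increments": [[50,-39,30,0],[52,-39,40,0],[52,-39,40,0],[0,0,32,-0.166],[0,0,0,-0.166],[0,0,0,0]]}}

```text
time: 1.9
tool_pos: [0.557, -0.1011, 0.0978]
eef_rot: [0.957, 0.289, -0.0, -0.0]
ft_force: [-0.7, -0.6, 0.6]
opening: 0.451
gripper_force: 0.0
```

```bash
python3 - <<'E'
from h import *
d=grab('wrist','w1.png')
print(proj(d,np.array([.5885,-.0686,.006])),proj(d,np.array([.478,-.142,.006])))
F=d['frame'].astype(int)
m=((F[...,2]>F[...,0]+35)&(F[...,2]>F[...,1]+20)).astype(np.uint8)
k,l,s,c=cv2.connectedComponentsWithStats(m)
for i in range(1,k):
    if s[i,4]>60:
        v,u=np.where(l==i);P=np.array([ray(d,x,y,.006)[:2] for x,y in zip(u,v)])
        mu=P.mean(0);w=np.linalg.svd(P-mu,full_matrices=False)[2][0];w*=-np.sign(w[0]);q=(P-mu)@w
        print(s[i],mu,'yaw',np.arctan2(-w[1],-w[0]),'cap',mu+w*q.max(),'tail',mu+w*q.min())
go(.577,-.076,.001,.586)
E
```

```text
[268.0758968 152.1818145] [269.87625775 312.09461791]
[259 156  15  27 371] [ 0.57715482 -0.07380792] yaw 0.5909283561790467 cap [ 0.5690591  -0.07923935] tail [ 0.5851168  -0.06846623]
[260 237  14  52 671] [ 0.51386447 -0.11579811] yaw 0.5688383579082777 cap [ 0.49532413 -0.12765152] tail [ 0.53290639 -0.10362402]
t 1.95 pos [ 0.5573 -0.1013  0.0983] yaw 0.583 tool-delta mm [ 30.4 -10.3  97.3] turn -0.003 q [ 0.58  0.37 -0.58  1.74  0.22  1.1  -1.05] open 0.451 gf 0.0
```

View pics/w1.png

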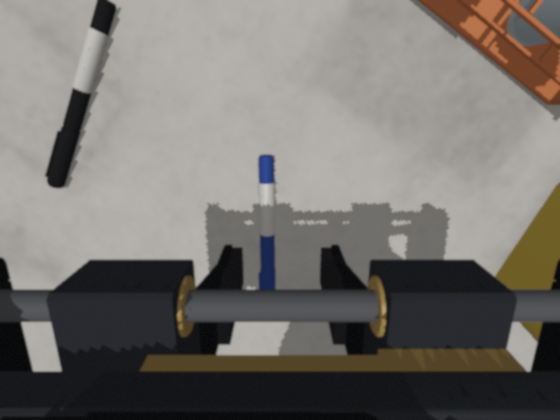

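The wrist view shows the blue tail at (267,156), with the pen aligned with the tool axis between the fingers. I'll go down on it.

Emit:
{"fn": "step_arm", "kwargs": {"increments": [[14,-5,40,0],[14,-5,40,0],[0,0,15,0],[0,0,0,0]]}}

```text
time: 2.45
tool_pos: [0.5747, -0.0779, 0.0034]
eef_rot: [0.958, 0.288, -0.0, -0.0]
ft_force: [-0.4, 0.5, 0.8]
opening: 0.45
gripper_force: 0.0
```

```bash
python3 -c "
from h import *
go(.575,-.0755,.002,.586)"
```

```text
t 2.45 pos [ 0.5747 -0.0779  0.0034] yaw 0.585 tool-delta mm [ 1.6 -1.9  1.4] turn -0.001 q [ 0.5   0.52 -0.54  1.77  0.32  0.95 -1.16] open 0.45 gf 0.0
```

Emit:
{"fn": "step_arm", "kwargs": {"increments": [[1,-2,1.5,0],[0,0,0,0],[0,0,0,0],[0,0,0,0],[0,0,0,0]], "grip": 0, "squeeze": 3}}

```text
time: 3.08
tool_pos: [0.575, -0.0754, 0.0022]
eef_rot: [0.957, 0.289, 0.0, 0.0]
ft_force: [-0.9, -0.8, 4.8]
opening: 0.128
gripper_force: 3.0
```

Emit:
{"fn": "step_arm", "kwargs": {"increments": [[0,0,-15,0],[-5,0,-30,0],[-10,0,-40,0],[-10,0,-40,0],[0,0,-40,0],[0,0,-30,0],[0,0,0,0]]}}

```text
time: 3.95
tool_pos: [0.5552, -0.0888, 0.2001]
eef_rot: [0.957, 0.289, 0.002, 0.001]
ft_force: [-0.4, 0.1, -1.5]
opening: 0.133
gripper_force: 3.0
```

```bash
python3 - <<'E'
from h import *
d=grab('wrist');e=grab('scene')
cv2.imwrite('pics/c2.png',np.hstack([cv2.resize(d['frame'],(400,300)),cv2.resize(e['frame'][100:300,200:467],(400,300))])[:,:,::-1])
go(.512,.268,.26,None)
E
```

```text
t 4.05 pos [ 0.5538 -0.0889  0.197 ] yaw 0.587 tool-delta mm [ 162.9 -320.2  -63.1] turn None q [ 0.6   0.26 -0.61  1.64  0.16  1.28 -1.02] open 0.129 gf 3.0
```

View pics/c2.png

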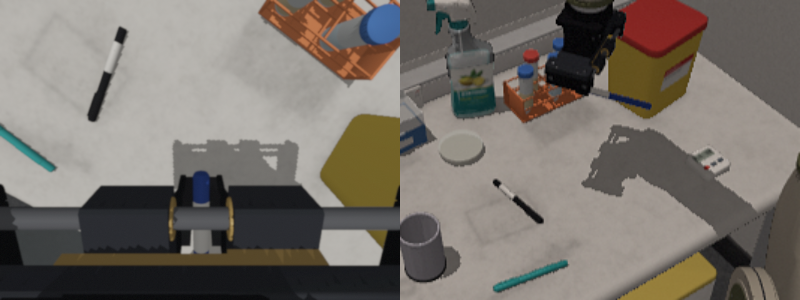

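The wrist view shows the tail well in the pads. In the scene crop the pen, (590,90) to (650,107), is still nearly level, because pad friction holds it. I'll lower it and loosen the grip carefully, so that it pivots with the cap near the bench.

Emit:
{"fn": "step_arm", "kwargs": {"increments": [[0,0,40,0],[0,0,40,0],[0,0,40,0],[0,0,12,0],[0,0,0,0]]}}

```text
time: 4.68
tool_pos: [0.5535, -0.0888, 0.0645]
eef_rot: [0.957, 0.289, -0.001, -0.0]
ft_force: [-0.3, 0.4, -0.3]
opening: 0.131
gripper_force: 3.0
```

Emit:
{"fn": "step_arm", "kwargs": {"increments": [[0,0,0,0],[0,0,0,0]], "grip": 12}}

```text
time: 4.92
tool_pos: [0.5548, -0.0891, 0.0662]
eef_rot: [0.957, 0.289, 0.001, 0.001]
ft_force: [0.8, -0.3, 0.2]
opening: 0.13
gripper_force: 3.0
```

```bash
cat >> h.py <<'E'
def pend(col,psi):
    """visible pen pixels in scene, cast on the vertical plane through TCP containing tool x: lean of the pen"""
    s=env.observe();p=s['tool_pos'];d=grab('scene');F=d['frame'].astype(int)
    m=((F[...,2]>F[...,0]+35)&(F[...,2]>F[...,1]+20)) if col=='blue' else (F.max(2)<60)
    R=np.array(d['R']);f=210/np.tan(np.radians(d['vertical_fov'])/2);c=-R.T@np.array(d['t'])
    n=np.array([-np.sin(psi),np.cos(psi),0]);x=np.array([np.cos(psi),np.sin(psi),0])
    v,u=np.where(m);r=np.stack([(u-d['cx'])/f,(v-d['cy'])/f,np.ones(len(u))],1)@R
    X=c+r*(((p-c)@n)/(r@n))[:,None]
    a=(X-p)@x;b=X[:,2]-p[2]-.005
    ok=(np.hypot(a,b)<.14)&(X[:,2]>-.01)&(b<.04)
    a,b=a[ok],b[ok];far=np.hypot(a,b)
    if ok.sum()<5: return print('few',ok.sum())
    i=far>np.percentile(far,80)
    print('n',ok.sum(),'far end along x,z mm',1000*a[i].mean().round(3),1000*b[i].mean().round(3),'lean below level deg',np.degrees(np.arctan2(-b[i].mean(),-a[i].mean())).round(1),'maxfar',far.max().round(3))
E
python3 -c "
from h import *
pend('blue',.587);go(.555,-.089,.06)"
```

```text
n 79 far end along x,z mm -114.0 -1.0 lean below level deg 0.5 maxfar 0.121
t 4.97 pos [ 0.5546 -0.0891  0.0659] yaw 0.587 tool-delta mm [0.4 0.1 5.9] turn None q [ 0.56  0.4  -0.58  1.78  0.25  1.04 -1.09] open 0.127 gf 3.0
```

Emit:
{"fn": "step_arm", "kwargs": {"increments": [[0,0,25,0]], "grip": 12.6}}

```text
time: 5.1
tool_pos: [0.5559, -0.0894, 0.0419]
eef_rot: [0.957, 0.289, 0.002, 0.001]
ft_force: [0.3, 0.2, -0.2]
opening: 0.128
gripper_force: 3.0
```

Emit:
{"fn": "step_arm", "kwargs": {"increments": [[0,0,0,0]], "grip": 12.8}}

```text
time: 5.22
tool_pos: [0.5529, -0.089, 0.039]
eef_rot: [0.957, 0.289, -0.001, -0.0]
ft_force: [-0.4, 0.5, -0.0]
opening: 0.132
gripper_force: 3.0
```

Emit:
{"fn": "step_arm", "kwargs": {"increments": [[0,0,0,0]], "grip": 13.0}}

```text
time: 5.35
tool_pos: [0.5544, -0.089, 0.0407]
eef_rot: [0.957, 0.289, 0.0, 0.0]
ft_force: [-0.0, 0.3, -0.1]
opening: 0.129
gripper_force: 2.9
```

```bash
python3 -c "
from h import *
pend('blue',.587);go(.555,-.089,.06)"
```

```text
n 78 far end along x,z mm -115.0 -1.0 lean below level deg 0.5 maxfar 0.122
t 5.4 pos [ 0.5546 -0.0891  0.0409] yaw 0.587 tool-delta mm [  0.4   0.2 -19.1] turn None q [ 0.55  0.43 -0.57  1.8   0.27  0.99 -1.11] open 0.133 gf 2.8
```

Emit:
{"fn": "step_arm", "kwargs": {"increments": [[0,0,0,0]], "grip": 13.1}}

```text
time: 5.52
tool_pos: [0.5545, -0.0891, 0.0407]
eef_rot: [0.957, 0.289, 0.001, 0.0]
ft_force: [0.4, 0.2, 1.3]
opening: 0.137
gripper_force: 2.0
```

Emit:
{"fn": "step_arm", "kwargs": {"increments": [[0,0,0,0]], "grip": 13.2}}

```text
time: 5.65
tool_pos: [0.5542, -0.0891, 0.0403]
eef_rot: [0.957, 0.289, 0.0, 0.0]
ft_force: [-0.4, -0.8, 0.2]
opening: 0.134
gripper_force: 1.1
```

```bash
python3 -c "
from h import *
pend('blue',.587);go(.555,-.089,.06)"
```

```text
n 77 far end along x,z mm -114.0 -1.0 lean below level deg 0.7 maxfar 0.121
t 5.7 pos [ 0.5541 -0.0891  0.0401] yaw 0.587 tool-delta mm [  0.8   0.4 -19.9] turn None q [ 0.55  0.43 -0.57  1.8   0.27  0.99 -1.11] open 0.13 gf 1.0
```

Emit:
{"fn": "step_arm", "kwargs": {"increments": [[0,0,0,0],[0,0,0,0]], "grip": 13.25}}

```text
time: 5.95
tool_pos: [0.554, -0.089, 0.0399]
eef_rot: [0.957, 0.289, 0.0, 0.0]
ft_force: [0.4, -0.2, -1.1]
opening: 0.133
gripper_force: 0.6
```

```bash
python3 -c "
from h import *
pend('blue',.587);go(.555,-.089,.06)"
```

```text
n 79 far end along x,z mm -109.0 -37.0 lean below level deg 18.6 maxfar 0.122
t 6.0 pos [ 0.5539 -0.089   0.0398] yaw 0.587 tool-delta mm [  0.9   0.6 -20.2] turn None q [ 0.55  0.43 -0.57  1.8   0.27  0.99 -1.11] open 0.132 gf 0.6
```

It pivots freely at 0.6 N; the cap now rests on the bench at a lean of about 19°. I'll raise the tail along the arc over the cap.

Emit:
{"fn": "step_arm", "kwargs": {"increments": [[-4,0,-10,0],[-5,0,-11,0],[-6,0,-9,0],[-6,0,-9,0],[-7,0,-8,0],[-8,0,-8,0],[0,0,0,0]]}}

```text
time: 6.88
tool_pos: [0.5238, -0.1097, 0.0955]
eef_rot: [0.957, 0.289, 0.0, 0.0]
ft_force: [0.8, -0.4, 0.4]
opening: 0.132
gripper_force: 0.3
```

```bash
python3 -c "
from h import *
pend('blue',.587);go(.555,-.089,.06)"
```

```text
n 67 far end along x,z mm -71.0 -91.0 lean below level deg 51.8 maxfar 0.122
t 6.92 pos [ 0.5239 -0.1093  0.0951] yaw 0.586 tool-delta mm [37.1  0.2 35.1] turn None q [ 0.64  0.31 -0.59  1.82  0.19  1.07 -1.01] open 0.132 gf 0.3
```

Emit:
{"fn": "step_arm", "kwargs": {"increments": [[-9,0,-6,0],[-9,0,-6,0],[-10,0,-5,0],[-10,0,-4,0],[-10,0,-3,0],[-10,0,-2,0],[-8,0,-1,0],[0,0,0,0]]}}

```text
time: 7.92
tool_pos: [0.4686, -0.146, 0.1218]
eef_rot: [0.957, 0.289, -0.0, 0.0]
ft_force: [0.0, 0.4, 0.6]
opening: 0.134
gripper_force: 0.2
```

```bash
python3 -c "
from h import *
pend('blue',.587);go(.555,-.089,.06)"
```

```text
n 61 far end along x,z mm -0.0 -118.0 lean below level deg 89.8 maxfar 0.126
t 7.97 pos [ 0.4689 -0.1457  0.1218] yaw 0.586 tool-delta mm [103.1   0.4  61.8] turn None q [ 0.75  0.17 -0.58  1.91  0.11  1.09 -0.86] open 0.131 gf 0.2
```

The pen stands vertical (89.8°). I'll grip it firmly, lift it, and refine the pot position.

Emit:
{"fn": "step_arm", "kwargs": {"increments": [[0,0,0,0],[0,0,0,0],[0,0,-25,0],[0,0,-50,0],[0,0,-55,0],[0,0,0,0]], "grip": 8, "squeeze": 8}}

```text
time: 8.72
tool_pos: [0.4711, -0.1456, 0.2559]
eef_rot: [0.957, 0.289, 0.003, 0.002]
ft_force: [0.3, 0.6, -0.4]
opening: 0.124
gripper_force: 8.0
```

```bash
python3 - <<'E'
from h import *
pend('blue',.587)
a=grab('top');b=grab('scene')
print('rim top view',ray(a,165.3,248.2,.1))
# scene: rim ellipse fit check by projected rim extent vs edges
for n,d in(('top',a),('scene',b)):
    c=ray(a,165.3,248.2,.1);pts=np.array([proj(d,c+[.035*np.cos(t),.035*np.sin(t),0]) for t in np.linspace(0,6.28,40)])
    print(n,'rim box',pts.min(0).round(1),pts.max(0).round(1))
    img=d['frame'][:,:,::-1].copy();cv2.polylines(img,[pts.round().astype(int)],True,(0,0,255));u,v=proj(d,c).astype(int)
    if n=='top':A=cv2.resize(img[v-35:v+35,u-45:u+45],(396,308))
    else:B=cv2.resize(img[v-35:v+55,u-45:u+71],(396,308))
cv2.imwrite('pics/pot.png',np.hstack([A,B]))
go(.512,.283,.252,None)
E
```

```text
n 243 far end along x,z mm 126.0 16.0 lean below level deg -172.8 maxfar 0.14
rim top view [0.51290138 0.26740055 0.1       ]
top rim box [151.1 234.2] [179.5 262.4]
scene rim box [198.1 241. ] [226.7 263.2]
t 8.88 pos [ 0.4686 -0.1453  0.2509] yaw 0.587 tool-delta mm [ 273.3 -332.6   -1. ] turn None q [ 0.78  0.06 -0.58  1.73  0.03  1.36 -0.8 ] open 0.128 gf 8.0
```

View pics/pot.png

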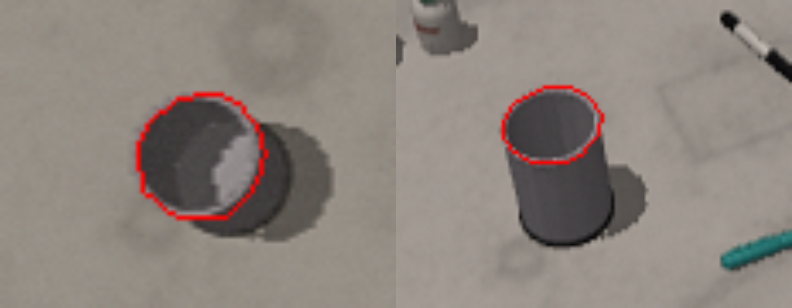

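The projected rim circle fits the pot mouth in both views, so the rim centre is (0.513, 0.267). I'll carry the pen over.

Emit:
{"fn": "step_arm", "kwargs": {"increments": [[34,-41,0,0],[34,-41,0,0],[34,-41,0,0],[34,-41,0,0],[34,-41,0,0],[34,-41,0,0],[34,-41,0,0],[33,-41,0,0]]}}

```text
time: 9.88
tool_pos: [0.5127, 0.279, 0.2501]
eef_rot: [0.957, 0.289, -0.001, 0.0]
ft_force: [0.9, -0.1, -0.3]
opening: 0.124
gripper_force: 8.0
```

Emit:
{"fn": "step_arm", "kwargs": {"increments": [[0,0,0,0],[0,0,0,0]]}}

```text
time: 10.12
tool_pos: [0.5127, 0.2771, 0.2504]
eef_rot: [0.957, 0.289, -0.001, 0.0]
ft_force: [1.2, -0.5, -0.5]
opening: 0.123
gripper_force: 8.0
```

```bash
python3 -c "
from h import *
pend('blue',.587);go(.513,.280,.126)"
```

```text
n 85 far end along x,z mm -1.0 -119.0 lean below level deg 89.7 maxfar 0.127
t 10.18 pos [0.5131 0.2764 0.2507] yaw 0.586 tool-delta mm [  2.1  -3.1 124.7] turn None q [ 0.14  0.35 -0.9   1.5   0.28  1.43 -1.75] open 0.127 gf 8.0
```

Emit:
{"fn": "step_arm", "kwargs": {"increments": [[2,-3,30,0],[0,0,40,0],[0,0,30,0],[0,0,14,0],[0,0,0,0],[0,0,0,0]]}}

```text
time: 10.92
tool_pos: [0.5137, 0.2814, 0.1391]
eef_rot: [0.957, 0.289, 0.001, -0.0]
ft_force: [-0.1, 0.1, -0.3]
opening: 0.127
gripper_force: 8.0
```

Emit:
{"fn": "step_arm", "kwargs": {"increments": [[0,0,0,0],[0,0,0,0],[0,0,0,0],[0,0,-20,0],[0,0,-40,0],[0,0,-40,0],[0,0,0,0]], "grip": 40}}

```text
time: 11.8
tool_pos: [0.5142, 0.2827, 0.2424]
eef_rot: [0.957, 0.289, 0.003, -0.001]
ft_force: [0.2, -0.3, -1.0]
opening: 0.403
gripper_force: 0.0
```

```bash
python3 - <<'E'
from h import *
a=grab('top');b=grab('scene')
A=cv2.resize(a['frame'][205:285,130:240],(396,288));B=cv2.resize(b['frame'][205:305,170:308],(396,288))
cv2.imwrite('pics/p2.png',np.hstack([A,B])[:,:,::-1])
go(.602,.069,.1,.149)
F=a['frame'].astype(int);m=((F[...,2]>F[...,0]+30)&(F[...,2]>F[...,1]+15));m[:205]=0;m[285:]=0;m[:,:130]=0;m[:,230:]=0
print(np.argwhere(m)[:,::-1].tolist()[:12],m.sum())
E
```

```text
t 11.9 pos [0.5131 0.2814 0.2386] yaw 0.587 tool-delta mm [-43.8 226.  138.7] turn 0.438 q [ 0.13  0.36 -0.9   1.51  0.29  1.4  -1.77] open 0.399 gf 0.0
[] 0
```

View pics/p2.png

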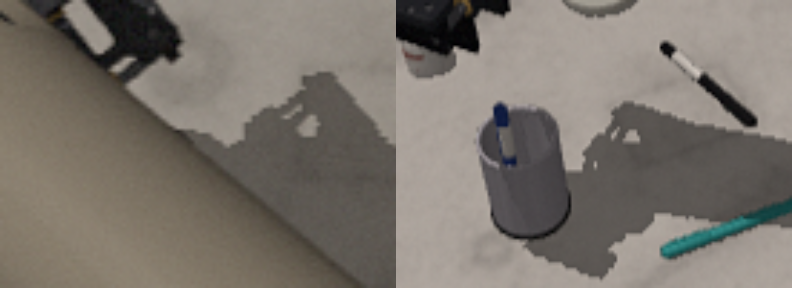

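The blue pen stands in the pot leaning to the far left, its tail at about scene pixel (206,241). Next the black pen.

Emit:
{"fn": "step_arm", "kwargs": {"increments": [[-11,56,0,0],[-11,56,0,0],[-11,57,0,0],[-11,57,20,0],[0,0,40,0.146],[0,0,40,0.146],[0,0,38,0.146],[0,0,0,0]]}}

```text
time: 12.9
tool_pos: [0.599, 0.0682, 0.0966]
eef_rot: [0.997, 0.075, -0.003, 0.0]
ft_force: [0.7, -0.2, 0.7]
opening: 0.399
gripper_force: 0.0
```

```bash
python3 - <<'E'
from h import *
d=grab('wrist')
F=d['frame'].astype(int)
go(.602,.068,.002,.149)
c=proj(d,np.array([.617,.071,.006]));print(c)
# pen pixels: ray-cast everything to z=.006, keep box along expected pen
v,u=np.mgrid[0:420,0:560];m=F.max(2)<60
V,U=np.where(m&(v<300)&(abs(u-c[0])<60))
P=np.array([ray(d,x,y,.006)[:2] for x,y in zip(U,V)])
for n,lo,hi in(('tailpart',.59,.64),('mid',.53,.58)):
    S=P[(P[:,0]>lo)&(P[:,0]<hi)&(abs(P[:,1]-.063)<.025)]
    if len(S)>10: print(n,len(S),S.mean(0),S.min(0),S.max(0))
E
```

```text
t 12.95 pos [0.6006 0.0687 0.099 ] yaw 0.152 tool-delta mm [ 1.6  0.9 97. ] turn 0.003 q [ 0.35  0.48 -0.69  1.63  0.33  1.16 -1.84] open 0.398 gf 0.0
[280.99480522 186.94471702]
tailpart 379 [0.60324183 0.069332  ] [0.59229985 0.06297654] [0.61415934 0.07546472]
mid 326 [0.53918826 0.05860897] [0.53004575 0.03839785] [0.55116463 0.08797758]
```

Emit:
{"fn": "step_arm", "kwargs": {"increments": [[0,0,40,0],[0,0,40,0],[0,0,16,0],[0,0,0,0],[0,0,0,0]]}}

```text
time: 13.58
tool_pos: [0.6029, 0.0691, 0.0058]
eef_rot: [0.997, 0.075, 0.001, -0.0]
ft_force: [0.1, 0.0, -0.5]
opening: 0.394
gripper_force: 0.0
```

Emit:
{"fn": "step_arm", "kwargs": {"increments": [[0,0,0,0],[0,0,0,0],[0,0,0,0],[0,0,0,0],[0,0,0,0]], "grip": 12, "squeeze": 3}}

```text
time: 14.2
tool_pos: [0.6016, 0.0688, 0.0039]
eef_rot: [0.997, 0.074, 0.0, 0.0]
ft_force: [-0.6, 0.4, 0.7]
opening: 0.129
gripper_force: 3.0
```

Emit:
{"fn": "step_arm", "kwargs": {"increments": [[0,0,-12,0],[0,0,-25,0],[0,0,0,0]]}}

```text
time: 14.58
tool_pos: [0.603, 0.0691, 0.0433]
eef_rot: [0.997, 0.074, 0.002, 0.0]
ft_force: [-0.0, 0.0, -1.1]
opening: 0.13
gripper_force: 3.0
```

Emit:
{"fn": "step_arm", "kwargs": {"increments": [[0,0,0,0]], "grip": 13.1}}

```text
time: 14.7
tool_pos: [0.6014, 0.0686, 0.0407]
eef_rot: [0.997, 0.074, -0.0, 0.0]
ft_force: [-0.1, -0.1, -0.3]
opening: 0.136
gripper_force: 2.0
```

Emit:
{"fn": "step_arm", "kwargs": {"increments": [[0,0,0,0],[0,0,0,0]], "grip": 13.2}}

```text
time: 14.95
tool_pos: [0.6012, 0.0687, 0.0402]
eef_rot: [0.997, 0.074, -0.0, 0.0]
ft_force: [0.4, 0.2, 0.6]
opening: 0.132
gripper_force: 0.6
```

```bash
python3 -c "
from h import *
pend('black',.152);go(.602,.069,.04)"
```

```text
n 587 far end along x,z mm 59.0 -29.0 lean below level deg 153.9 maxfar 0.139
t 15.0 pos [0.6013 0.0687 0.0403] yaw 0.149 tool-delta mm [ 0.8 -0.2  0.3] turn None q [ 0.33  0.54 -0.67  1.67  0.38  1.05 -1.88] open 0.133 gf 0.6
```

```bash
sed -i "s/(b<.04)/(b<.04)\&((col=='blue')|((a<.012)\&(b<.004)\&(np.hypot(a,b)>.06)))/" h.py; python3 -c "
from h import *
pend('black',.149)"
```

```text
n 102 far end along x,z mm -113.0 -36.0 lean below level deg 17.8 maxfar 0.127
```

It has drooped 18° and the cap is on the bench. The same arc again.

Emit:
{"fn": "step_arm", "kwargs": {"increments": [[-4,0,-10,0],[-5,0,-11,0],[-6,0,-9,0],[-6,0,-9,0],[-7,0,-8,0],[-8,0,-8,0],[0,0,0,0]]}}

```text
time: 15.92
tool_pos: [0.5658, 0.0632, 0.0965]
eef_rot: [0.997, 0.074, 0.0, 0.0]
ft_force: [-0.7, 0.2, 0.7]
opening: 0.132
gripper_force: 0.3
```

Emit:
{"fn": "step_arm", "kwargs": {"increments": [[-9,0,-6,0],[-9,0,-6,0],[-10,0,-5,0],[-10,0,-4,0],[-10,0,-3,0],[-10,0,-2,0],[-8,0,-1,0],[0,0,0,0]]}}

```text
time: 16.92
tool_pos: [0.5003, 0.0534, 0.1229]
eef_rot: [0.997, 0.074, 0.0, 0.0]
ft_force: [0.1, 0.4, -0.4]
opening: 0.131
gripper_force: 0.3
```

```bash
python3 -c "
from h import *
pend('black',.149);go(.507,.253,.252)"
```

```text
n 86 far end along x,z mm -12.0 -122.0 lean below level deg 84.5 maxfar 0.132
t 16.98 pos [0.5006 0.0534 0.1229] yaw 0.149 tool-delta mm [  35.9 -196.4 -129.2] turn None q [ 0.49  0.23 -0.76  1.87  0.18  1.11 -1.76] open 0.132 gf 0.3
```

Emit:
{"fn": "step_arm", "kwargs": {"increments": [[-10,0,-1,0],[0,0,0,0]]}}

```text
time: 17.23
tool_pos: [0.4902, 0.052, 0.1237]
eef_rot: [0.997, 0.074, -0.0, 0.0]
ft_force: [0.5, 1.0, -0.2]
opening: 0.136
gripper_force: 0.3
```

Emit:
{"fn": "step_arm", "kwargs": {"increments": [[0,0,0,0],[0,0,0,0],[0,0,-25,0],[0,0,-50,0],[0,0,-55,0],[0,0,0,0],[0,0,0,0]], "grip": 8, "squeeze": 8}}

```text
time: 18.1
tool_pos: [0.4906, 0.0521, 0.2533]
eef_rot: [0.997, 0.074, -0.0, 0.0]
ft_force: [-0.7, -0.5, -0.1]
opening: 0.129
gripper_force: 8.0
```

```bash
python3 - <<'E'
from h import *
pend('black',.149);go(.507,.253,.252)
a=grab('top');b=grab('scene')
F=a['frame'].astype(int);m=((F[...,2]>F[...,0]+25)&(F[...,2]>F[...,1]+12));m[:205]=0;m[285:]=0;m[:,:130]=0;m[:,210:]=0
p=np.argwhere(m)[:,::-1];print(len(p),p.min(0),p.max(0),'pen tail xy at z=.13', ray(a,*p.mean(0),.125))
F=a['frame'][210:280,130:230]
cv2.imwrite('pics/p3.png',np.hstack([cv2.resize(F,(396,288)),cv2.resize(b['frame'][140:300,170:390],(396,288))])[:,:,::-1])
E
```

```text
n 86 far end along x,z mm -3.0 -120.0 lean below level deg 88.6 maxfar 0.128
t 18.15 pos [0.4903 0.052  0.2527] yaw 0.149 tool-delta mm [  46.3 -196.3    0.7] turn None q [ 0.55  0.08 -0.78  1.72  0.06  1.37 -1.66] open 0.123 gf 8.0
50 [153 243] [168 253] pen tail xy at z=.13 [0.51118018 0.27396128 0.125     ]
```

View pics/p3.png

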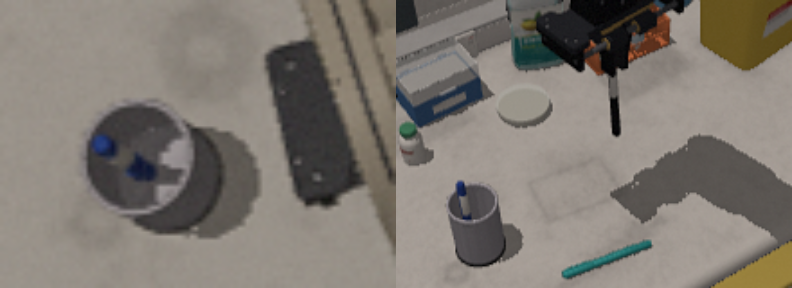

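The black pen hangs vertical (88.6°), and the blue one leans on the left wall. I'll carry black to the right half of the mouth.

Emit:
{"fn": "step_arm", "kwargs": {"increments": [[13,-48,0,0],[13,-48,0,0],[13,-48,0,0],[13,-49,0,0],[0,0,0,0],[0,0,0,0]]}}

```text
time: 19.0
tool_pos: [0.5134, 0.2502, 0.2528]
eef_rot: [0.997, 0.074, -0.001, 0.0]
ft_force: [-0.2, -0.8, -0.6]
opening: 0.126
gripper_force: 8.0
```

```bash
python3 -c "
from h import *
pend('black',.149);go(.513,.251,.138)"
```

```text
n 90 far end along x,z mm -1.0 -121.0 lean below level deg 89.3 maxfar 0.134
t 19.05 pos [0.5137 0.2495 0.2531] yaw 0.148 tool-delta mm [ -0.4  -1.7 115.1] turn None q [ 0.2   0.32 -0.89  1.52  0.25  1.42 -2.14] open 0.128 gf 8.0
```

Emit:
{"fn": "step_arm", "kwargs": {"increments": [[0,-1,30,0],[0,0,35,0],[0,0,30,0],[0,0,17,0],[0,0,0,0],[0,0,0,0]]}}

```text
time: 19.8
tool_pos: [0.5141, 0.2518, 0.143]
eef_rot: [0.997, 0.074, 0.001, -0.0]
ft_force: [0.0, -0.6, 0.0]
opening: 0.124
gripper_force: 8.0
```

Emit:
{"fn": "step_arm", "kwargs": {"increments": [[0,0,0,0],[0,0,0,0],[0,0,0,0],[0,0,-20,0],[0,0,-40,0],[0,0,-50,0],[0,0,-40,0]], "grip": 24}}

```text
time: 20.68
tool_pos: [0.5134, 0.2522, 0.2954]
eef_rot: [0.997, 0.075, 0.001, -0.0]
ft_force: [0.8, 1.4, 0.4]
opening: 0.237
gripper_force: 0.0
```

Emit:
{"fn": "step_arm", "kwargs": {"increments": [[0,50,0,0],[0,50,0,0],[0,50,0,0],[0,50,0,0],[0,0,0,0],[0,0,0,0]]}}

```text
time: 21.42
tool_pos: [0.543, 0.0548, 0.2929]
eef_rot: [0.997, 0.075, 0.001, -0.0]
ft_force: [-0.0, 1.4, 0.3]
opening: 0.243
gripper_force: 0.0
```

```bash
python3 - <<'E'
from h import *
a=grab('top');b=grab('scene')
cv2.imwrite('pics/p4.png',np.hstack([cv2.resize(a['frame'][210:280,130:230],(396,288)),cv2.resize(b['frame'][200:300,150:288],(396,288))])[:,:,::-1])
go(.5,.2,.2)
E
```

```text
t 21.52 pos [0.5429 0.0557 0.2925] yaw 0.151 tool-delta mm [ -20.7 -149.1   92.6] turn None q [ 0.52  0.21 -0.82  1.53  0.15  1.47 -1.72] open 0.24 gf 0.0
```

View pics/p4.png

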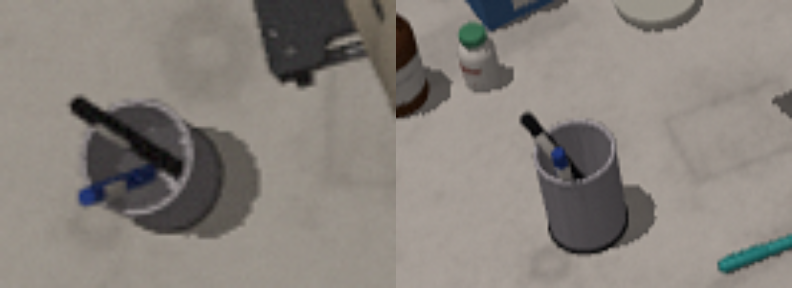

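Both pens stand cap-down in the pot, black with its tail at crop (80,105) and blue at (90,195). The pot hasn't moved and the gripper is clear.

```bash
python3 -c "
from h import *
print(ticket.hand_in())"
```

```text
the job is handed in; nothing more can be done
None
```

Both marker pens are standing cap-down in the pen pot, the last picture shows the pot where it was, and the job is handed in at about 21.5 s of the allowed 53 s; the hand-in returned no verdict.

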